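Draw the release strip out from under the weighted stack

TASK

Without touching the stack of plates, draw the plastic release strip out from under it: press the strip lightly with shut fingertips and drag it along its groove until its end sticks out of the board, then grip that end and draw it level all the way out, never pressing or jamming it hard (over 35 N) against the board. The plates must come down on the rails against the two stop blocks, still neatly stacked with the brass weight standing on top. Lay the strip flat on the open table and leave the things beside the board where they are.

Things in the scene. Friction and masses are not known exactly. Their poses are not given: they have to be found in the camera images.
- glue_board: Wooden gluing board fixed to the table, 250 (x) x 150 (y). Origin: centre of its underside, on the table top; -x points out of its open front end (x = -125), before which the table is clear for 300 mm. 18 thick bed; on it two 50 wide rails, tops at z = 28, leave a 50 wide groove along x. A fence (x = 107 to 125, top z = 50) closes the back.
- groove_mouth (a point): Middle of the groove's open mouth, on the bed, 18 above the table (board x = -125, y = 0); axes as the board. Groove 50 wide, waxed (friction on strip about 0.2). From mouth to stop blocks (92 mm) a 12 wide lip on each rail, top 33 above the table, edges it. Pressing the strip too hard, touching down on it faster than 10 mm/s or jamming it sideways can strain it (over 35 N on the board).
- stops (a point): Point midway between the two dark stop blocks on the rails, on their rear faces (board x = -19, y = 0, z = 28). Each block is 14 thick (board x = -33 to -19), 22 high (top z = 50), and stands from 29 mm off the middle line outwards, so the strip passes between thethey hold the stack back.
- strip_mid (a point): Centre of the white plastic release strip, 215 (x) x 46 (y) x 12 (z), 110 g. Lies in the groove, 2 mm play each side, its top 30 above the table: 2 over the rails, 3 under the lips; -x end 0 to 8 mm inside the mouth: no side to grip. Stack on its rear part; front 92 mm bare, ribs 20 to 60 ahead (-x) of centre. A fingertip pressing 12 to 20 N, set by feel, drags it, perhaps in two strokes.
- plate_1: Lowest of four loose plywood plates, each 84 (x, along the groove) x 120 (y) x 12 thick, 75 g, friction about 0.25, one corner notched. Origin: centre of its underside. Stands on the strip, front face 4 to 20 mm behind the stop blocks; the strip carries the stack along until it meets them. With the strip out it lies on the rails, 2 mm lower.
- plate_2: Second plate from below, same size; origin: centre of its underside.
- plate_3: Third plate from below, same size; origin: centre of its underside.
- plate_4: Top plate, same size; origin: centre of its underside.
- press_weight: Turned brass weight, 27 diameter x 43 high, 130 g, standing loose about the middle of the top plate. Origin: centre of its underside.
- wax_pot: Small pot with a dark lid, 35 diameter x 38 high, beside the board; origin: centre of its underside. Leave it alone.
- glue_bottle: White glue bottle, 44 diameter x 140 high, beside the board; origin: centre of its underside. Leave it alone.
- sanding_block: Brown sanding block, 36 x 66 x 23, beside the board; origin: centre of its underside. Leave it alone.
Mind the look-alikes: they are no part of the job. What is shaped like the press_weight but pink is not meant. What is shaped like the plate_1 but orange is not meant.

How it is judged:
On the way, in this order (a step that is already met when the one before it is completed fails the run):
1. the strip has been slid forward in its groove until its end stands at least 28 mm out of the board's front, the stack still standing on it (x of strip_mid in the frame of glue_board below -0.0455 m and z of plate_1 in the frame of glue_board above 0.0293 m and angle between strip_mid's own z axis and vertical below 0.05 rad), for 0.2 s.
2. the strip has been drawn on, level, until it is clear of the stack, which rests on the rails against the stop blocks (x of strip_mid in the frame of glue_board below -0.126 m and z of plate_1 in the frame of glue_board below 0.0289 m and x of plate_1 in the frame of glue_board below 0.0275 m), for 0.1 s.
At the end, for the whole second after the job is handed in: Strip flat and at rest on the table (centre under 10 mm up). Lowest plate on the rails, within 4.5 mm of the stop blocks and 12 mm of the board's middle line; other plates within 10 mm of it sideways; weight upright within 18 mm of the top plate's centre; all level, at rest (height (world z) of strip_mid below 0.01 m and angle between strip_mid's own z axis and vertical below 0.06 rad and linear speed of each of strip, press_weight below 0.02 m/s and x of plate_1 in the frame of glue_board between 0.018 and 0.0275 m and y of plate_1 in the frame of glue_board between -0.012 and 0.012 m and z of plate_1 in the frame of glue_board between 0.026 and 0.0292 m and horizontal distance between each of plate_2, plate_3, plate_4 and plate_1 below 0.01 m and angle between each of plate_1, plate_2, plate_3, plate_4, press_weight's own z axis and vertical below 0.03 rad and horizontal distance between press_weight and plate_4 below 0.018 m and z of press_weight in the frame of glue_board between 0.072 and 0.079 m); the robot touches nothing.
It fails at once if the strip pressed or jammed against the board with more than 35 N (contact force between strip and glue_board above 35 N).
It fails at once if the stack touched by the robot (contact force between any of the fingers, the arm and plate_1 above 0.5 N or contact force between any of the fingers, the arm and plate_2 above 0.5 N or contact force between any of the fingers, the arm and plate_3 above 0.5 N or contact force between any of the fingers, the arm and plate_4 above 0.5 N or contact force between any of the fingers, the arm and press_weight above 0.5 N).
It fails at once if a plate or the weight tipped (more than 7 degrees) (angle between any of plate_1, plate_2, plate_3, plate_4, press_weight's own z axis and vertical above 0.12 rad).
It fails at once if the strip dropped or flung (faster than 0.8 m/s) (linear speed of strip above 0.8 m/s).
It fails at once if a thing beside the board moved more than 15 mm or tipped (distance of any of wax_pot, glue_bottle, sanding_block from where it was at the start of the episode above 0.015 m or angle between any of wax_pot, glue_bottle, sanding_block's own z axis and vertical above 0.3 rad).
It also fails if it takes over 72 s, if anything falls off the work surface, if the arm or the gripper's body presses on something with over 40 N, if the wrist force passes 120 N, or if a joint passes its speed limit or range.

ROBOT

A 6-joint arm with a two-finger parallel gripper is mounted at the origin on a cart in front of the work surface, level with it; the furniture and walls round the work are solid. World frame = base frame: x ahead of the robot, y to its left, z up, the work surface at z = 0. Lengths are in m, angles in rad, forces in N, time in s.
With the tool pointing down it reaches from about 0.325 to 0.875 m from the base axis. Payload 4.4 kg.
Tool frame: the origin (TCP) lies on the centre line of the jaws, within the pads' length; the fingertips stand 25 mm ahead of it and the grasp point (between the pads) lies 6 mm ahead of it; z points along the fingers, y is the line along which they close (so a half turn about z gives the same grasp; the last joint's range is limited). The gripper opens to 85 mm and grips with 20 to 120 N. Pads are 22 mm wide; open, the fingers measure 114 mm over their backs; the gripper's body (76 mm by 85 mm) begins 54 mm behind the grasp point. The pads swing forward as they close: fully open they stand 13 mm farther back than shut.
Start: joints at [1.093, 0.207, 1.542, -0, 1.393, -0.15], TCP at [0.185, 0.544, 0.256] pointing down, gripper open.
Joint ranges: [-2.73, 2.73], [-0.86, 2.22], [0.23, 2.46], [-1.11, 4.25], [0.08, 2.63], [-2.82, 2.82]. Speed limits (rad/s): [2.79, 2.79, 3.14, 3.14, 3.14, 3.14].

INTERFACE

Orientations are given as a unit quaternion [x, y, z, w].
In Python, from cell import observe, snapshot, hand_in gives the robot as it stands.
- The arm moves only by the tool arm_command, never from a script. Its argument "plan" is a list that holds one entry, the list of rows, each a list of 6 numbers: the shift along the tool's x, y, z normalised to -1 to 1, where 1 is 120 mm, then the turn, a rotation vector about the tool's x, y, z normalised to -1 to 1, where 1 is 60 degrees. In form: [[[x, y, z, rx, ry, rz], ...]]. A call has exactly 8 rows; each row is the pose to reach, as a shift and turn from the pose commanded when the call began, along the tool's axes at that moment; what a row does not reach only later rows make up. A row lasts 1/12 s, in which the tool goes at most 41.7 mm and 7.16 degrees, less where a joint would pass 70% of its speed; a pose out of reach is approached as far as the arm can. A call with a number of a shift or a turn outside -1 to 1 is refused whole. A call with a gripper value outside its range is refused whole. "grip" is the gripper command: -1 is fully open, 1 is shut, values between are in proportion, set as the call begins (left out, the last holds). The fingers move at their own pace and stop on an object; "grip_force" is the grip in N (left out, the last holds). Time passes only in rows, so rows that repeat a pose let the fingers close, or fill a call up. It gives the time, the measured TCP pose, the force, the opening and the grip force at its end, in the units of the state.
- observe(): the state, without advancing time (a new reading comes with each control period).
- snapshot(name): name is "side" or "top"; returns a dict with "pixels" (400x640x3 uint8, blue, green, red), "range_z" (400x640 float32, m along the optical axis (not along the pixel's ray), 0 where there is no reading), "fx", "fy", "cx", "cy" (pixels), "k1" (the pictures are not rectified: a ray, as slopes to the right and down, at radius r is drawn at 1 + k1 r^2 times it, then the intrinsics apply), "rvec" (rotation vector, rad) and "tvec" (3), from world to camera coordinates, as OpenCV has them. Camera axes: x right, y down, z forward; pixel columns grow to the right and rows downward; lengths in m; the calibration is good to about 2 mm. A picture is of the moment at which its call begins.
- hand_in(): hands the job in; it is judged then, once.
The state is a dict: "clock": time; "qpos": joint angles; "qd": joint speeds; "joint_torque": joint torques, N m; "tcp_pos": TCP position; "tcp_rot": TCP orientation; "ft_force": force on the tool from outside, world axes, zero at the start; "moment": the same for the moment, N m; "gripper_width": finger opening in m; "gripper_force": force on a finger pad.
Only numpy, scipy, OpenCV 4.12 (cv2) and the standard library are available. Lean on these libraries where they do the work, as an engineer would, in place of code of your own. Each camera call takes 0.05 s, during which the arm holds its last target. There are 200 camera calls.

## Working session

There is one attempt and no reset: what is moved stays moved. The work goes in short steps, Python scripts to look and compute and a tool call to move; the robot and the scene stay as the last step left them, time stands still between calls to the robot, and variables do not carry over. Pictures are saved under pics/ and viewed, at most 13 in all, crops included, and the job is handed in when it is done.

Besides the shell and the picture viewer there is one more tool, called after "Call:" by a JSON object that holds its "method" and its "body", one argument or row to a line. arm_command: Moves the arm, as the interface text tells. Its arguments: {"type":"object","properties":{"plan":{"type":"array"},"grip":{"type":"number"},"grip_force":{"type":"number"}},"required":["plan"]}

```bash
mkdir -p pics; ls; cat > h.py <<'E'
import numpy as np,cv2
from cell import observe,snapshot,hand_in
def save(s,n): cv2.imwrite('pics/'+n+'.png',s['pixels'])
def back(s,u,v,z=None):
    """world point of pixel: by range, or by plane height z"""
    x,y=(u-s['cx'])/s['fx'],(v-s['cy'])/s['fy']; a,b=x,y
    for _ in range(20):
        f=1+s['k1']*(a*a+b*b); a,b=x/f,y/f
    R=cv2.Rodrigues(np.array(s['rvec'],float))[0]; t=np.array(s['tvec'],float).ravel()
    d=R.T@np.array([a,b,1]); c=-R.T@t
    if z is None:
        r=s['range_z'][int(round(v)),int(round(u))]; return c+d*r
    return c+d*(z-c[2])/d[2]
E
python3 - <<'E'
from h import *
import pickle
for n in('side','top'):
    s=snapshot(n); save(s,n); pickle.dump(s,open(n+'.pkl','wb'))
    R=cv2.Rodrigues(np.array(s['rvec'],float))[0];print(n,-R.T@np.array(s['tvec']).ravel(),R[2])
print(observe())
E
```

```text
pics
side [0.27960059 0.5857796  0.64635784] [ 0.30275542 -0.75795801 -0.57778786]
top [ 0.51454926 -0.19122652  1.0150728 ] [ 0.06897388 -0.00948724 -0.99757335]
{'clock': 0.1, 'qpos': array([ 1.09249747e+00,  2.07317721e-01,  1.54279376e+00, -3.32050325e-06,
        1.39354182e+00, -1.50513654e-01]), 'qd': array([ 0.00051679, -0.00152857, -0.00321938,  0.00179799,  0.00225051,
       -0.00116619]), 'joint_torque': array([ 4.83052681e-04, -3.84090900e+01, -2.92550737e+01, -9.03186083e-05,
        4.72181375e-03, -8.32749890e-06]), 'tcp_pos': array([0.18484381, 0.5438107 , 0.25525976]), 'tcp_rot': array([ 1.63159495e-01,  9.86599168e-01, -9.80324595e-04, -3.17076324e-04]), 'ft_force': array([0.11054132, 0.69396036, 0.25891946]), 'moment': array([-0.04571824,  0.01934831, -0.01878013]), 'gripper_force': 0.0, 'gripper_width': 0.08598773567277158}
```

View pics/side.png

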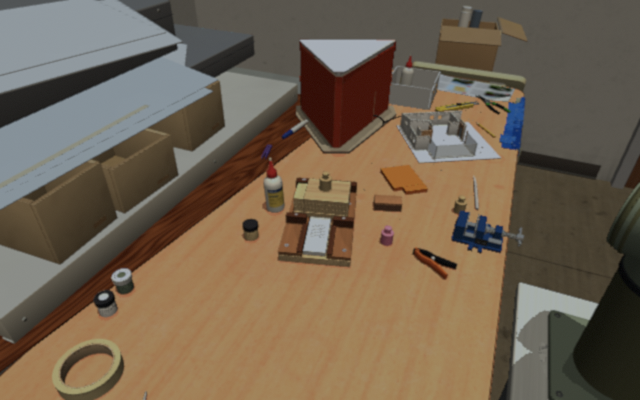

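View pics/top.png

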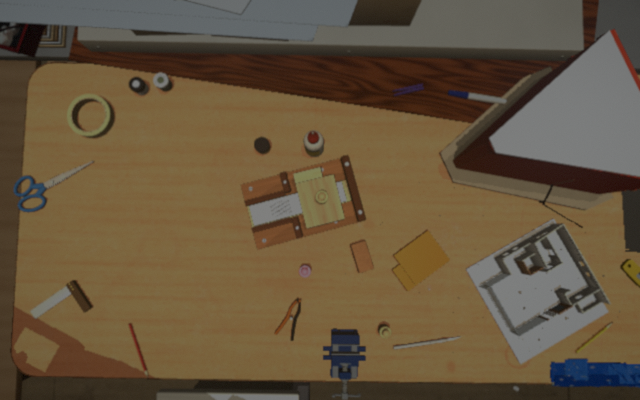

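The side view shows the board with its open front towards the camera (mouth near 315,258) and the stack at 325,195. In the top view the front end is at the left (243,215) and the fence at the right (355,190), with the bottle at 314,142, the pot at 262,145 and the sanding block at 361,256.

```bash
python3 - <<'E'
import cv2
a=cv2.imread('pics/top.png')[145:257,232:376]; cv2.imwrite('pics/topc.png',cv2.resize(a,None,fx=5.5,fy=5.3,interpolation=cv2.INTER_CUBIC)[:600])
a=cv2.imread('pics/side.png')[160:270,230:410]; cv2.imwrite('pics/sidec.png',cv2.resize(a,None,fx=4.4,fy=4.4,interpolation=cv2.INTER_CUBIC))
E
```

```text
(no output)
```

View pics/topc.png

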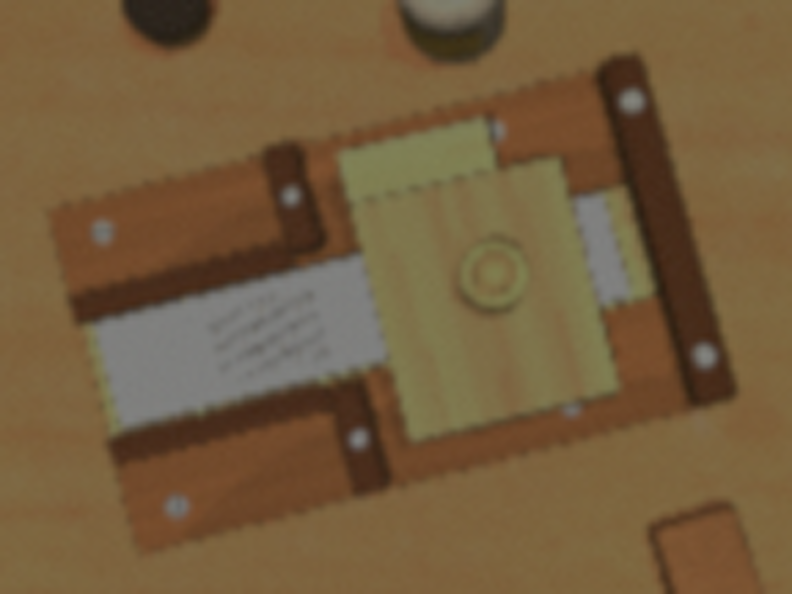

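View pics/sidec.png

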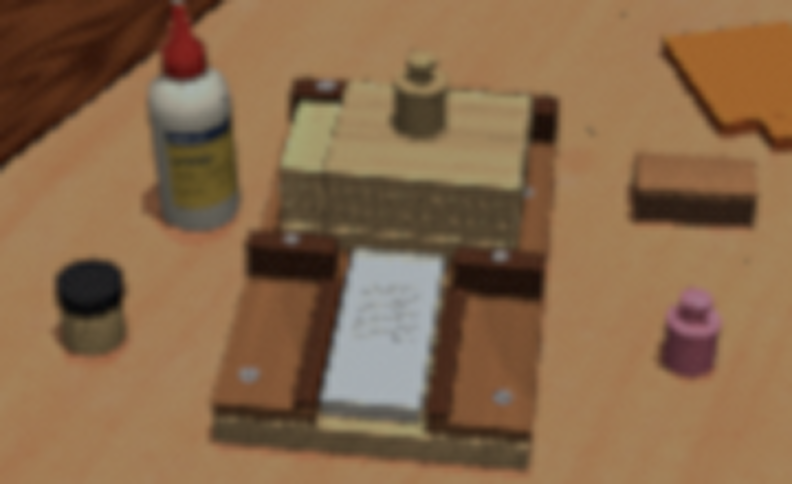

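The enlarged top view shows the front rail corners at crop (52,208) and (138,552), the strip's front end at about (95,322)-(122,430), and ribs at 210-325,295-375. In the side crop the front rail corners are at (213,405) and (530,430), and the strip's end edge runs (322,400)-(422,412).

```bash
cat > m.py <<'E'
from h import *; import pickle
T=pickle.load(open('top.pkl','rb'));S=pickle.load(open('side.pkl','rb'))
t=lambda x,y,z=None:back(T,231.5+(x+.5)/5.5,144.5+(y+.5)/5.3,z)
s=lambda x,y,z=None:back(S,229.5+(x+.5)/4.4,159.5+(y+.5)/4.4,z)
np.set_printoptions(precision=4,suppress=True)
def tri(a,b):
    # rays meet: midpoint of closest approach
    p0,p1=t(*a,0),t(*a,.1);q0,q1=s(*b,0),s(*b,.1)
    d,e=p1-p0,q1-q0
    k=np.linalg.lstsq(np.c_[d,-e],q0-p0,rcond=None)[0]
    A,B=p0+k[0]*d,q0+k[1]*e; return (A+B)/2,np.linalg.norm(A-B)
E
python3 - <<'E'
from m import *
P=[('railL',(52,208),(213,405),.028),('railR',(138,552),(530,430),.028),('stripL',(95,322),(322,400),.030),('stripR',(122,430),(422,412),.030),('screwFL',(103,232),(249,374),.028),('screwFR',(177,506),(503,397),.028),('scBlL',(291,196),(291,239),.05),('scBlR',(358,438),(501,256),.05),('weight',(494,272),(422,62),.119)]
for n,a,b,z in P: print(n,'top',t(*a,z),'side',s(*b,z),'tri',*tri(a,b))
print('fence scr',t(631,100,.05),t(704,355,.05))
print('range strip',t(160,370),t(340,290),'rail',t(200,240),'side',s(390,370),'plate',t(450,380), 'lip',t(230,415))
for n,p in(('bottle',t(440,20,.05)),('pot',t(167,10,.038)),('sand',t(705,550,.023)),('plate4 corners',[t(562,158,.078),t(618,388,.078),t(412,438,.078),t(360,205,.078)])): print(n,p)
E
```

```text
railL top [ 0.618  -0.0243  0.028 ] side [ 0.6116 -0.0165  0.028 ] tri [ 0.6173 -0.0236  0.0204] 0.003148259696347801
railR top [ 0.4738 -0.0629  0.028 ] side [ 0.4711 -0.0589  0.028 ] tri [ 0.4729 -0.0626  0.0243] 0.001395371472969221
stripL top [ 0.5699 -0.0434  0.03  ] side [ 0.5659 -0.0377  0.03  ] tri [ 0.5693 -0.0429  0.0246] 0.0018746679118601952
stripR top [ 0.5247 -0.0554  0.03  ] side [ 0.5203 -0.0485  0.03  ] tri [ 0.5238 -0.0549  0.0236] 0.00203717143465358
screwFL top [ 0.6081 -0.0453  0.028 ] side [ 0.6059 -0.0426  0.028 ] tri [ 0.6078 -0.0451  0.0254] 0.0011399119641969443
screwFR top [ 0.4932 -0.0782  0.028 ] side [ 0.4902 -0.0752  0.028 ] tri [ 0.4922 -0.0781  0.025 ] 0.0020026539340746784
scBlL top [ 0.6222 -0.1231  0.05  ] side [ 0.6197 -0.1197  0.05  ] tri [ 0.622  -0.1231  0.0471] 0.0012066792341926137
scBlR top [ 0.5226 -0.1517  0.05  ] side [ 0.5191 -0.1487  0.05  ] tri [ 0.5214 -0.1519  0.0471] 0.002467028908444702
weight top [ 0.5864 -0.2036  0.119 ] side [ 0.5822 -0.1969  0.119 ] tri [ 0.5859 -0.204   0.1141] 0.0018689419554686528
fence scr [ 0.6645 -0.2584  0.05  ] [ 0.5589 -0.2886  0.05  ]
range strip [ 0.5502 -0.0698  0.0266] [ 0.585  -0.1423  0.0286] rail [ 0.6056 -0.0846  0.0251] side [ 0.5451 -0.0696  0.0301] plate [ 0.546  -0.1878  0.0786] lip [ 0.5316 -0.0993  0.034 ]
bottle [ 0.6969 -0.1813  0.05  ]
pot [ 0.7015 -0.0703  0.038 ]
sand [ 0.4778 -0.2925  0.023 ]
plate4 corners [array([ 0.6362, -0.2299,  0.078 ]), array([ 0.5439, -0.2527,  0.078 ]), array([ 0.5227, -0.1736,  0.078 ]), array([ 0.6159, -0.1519,  0.078 ])]
```

Call:
{"method": "arm_command", "body": {
  "plan": [
    [[-0.119, -0.104, 0, 0, 0, 0], [-0.238, -0.209, 0, 0, 0, 0], [-0.357, -0.313, 0, 0, 0, 0], [-0.476, -0.417, 0, 0, 0, 0], [-0.596, -0.522, 0, 0, 0, 0], [-0.715, -0.626, 0, 0, 0, 0], [-0.834, -0.73, 0, 0, 0, 0], [-0.953, -0.835, 0, 0, 0, 0]]
  ],
  "grip": 1,
  "grip_force": 20
}}

```text
clock: 0.77
tcp_pos: [0.2612, 0.4116, 0.2558]
tcp_rot: [0.163, 0.987, -0.0, -0.0]
ft_force: [0.4, 0.1, -0.4]
gripper_width: -0.0001
gripper_force: 0.0
```

Call:
{"method": "arm_command", "body": {
  "plan": [
    [[-0.119, -0.104, 0, 0, 0, 0], [-0.238, -0.209, 0, 0, 0, 0], [-0.357, -0.313, 0, 0, 0, 0], [-0.476, -0.417, 0, 0, 0, 0], [-0.596, -0.522, 0, 0, 0, 0], [-0.715, -0.626, 0, 0, 0, 0], [-0.834, -0.73, 0, 0, 0, 0], [-0.953, -0.835, 0, 0, 0, 0]]
  ]
}}

```text
clock: 1.43
tcp_pos: [0.3372, 0.28, 0.2558]
tcp_rot: [0.163, 0.987, -0.0, -0.0]
ft_force: [0.5, -0.7, -1.0]
gripper_width: -0.0001
gripper_force: 0.0
```

Call:
{"method": "arm_command", "body": {
  "plan": [
    [[-0.119, -0.104, 0, 0, 0, 0], [-0.238, -0.209, 0, 0, 0, 0], [-0.357, -0.313, 0, 0, 0, 0], [-0.476, -0.417, 0, 0, 0, 0], [-0.596, -0.522, 0, 0, 0, 0], [-0.715, -0.626, 0, 0, 0, 0], [-0.834, -0.73, 0, 0, 0, 0], [-0.953, -0.835, 0, 0, 0, 0]]
  ]
}}

```text
clock: 2.1
tcp_pos: [0.4131, 0.1484, 0.2558]
tcp_rot: [0.163, 0.987, -0.0, -0.0]
ft_force: [1.2, 0.9, -0.0]
gripper_width: 0.0001
gripper_force: 0.0
```

Call:
{"method": "arm_command", "body": {
  "plan": [
    [[-0.119, -0.104, 0, 0, 0, 0], [-0.238, -0.209, 0, 0, 0, 0], [-0.357, -0.313, 0, 0, 0, 0], [-0.476, -0.417, 0, 0, 0, 0], [-0.596, -0.522, 0, 0, 0, 0], [-0.715, -0.626, 0, 0, 0, 0], [-0.834, -0.73, 0, 0, 0, 0], [-0.953, -0.835, 0, 0, 0, 0]]
  ]
}}

```text
clock: 2.77
tcp_pos: [0.4892, 0.0168, 0.2557]
tcp_rot: [0.163, 0.987, 0.0, -0.001]
ft_force: [0.3, 0.5, 0.3]
gripper_width: -0.0001
gripper_force: 0.0
```

Call:
{"method": "arm_command", "body": {
  "plan": [
    [[0, 0, 0, 0, 0, 0.118], [0, 0, 0, 0, 0, 0.236], [0, 0, 0, 0, 0, 0.354], [0, 0, 0, 0, 0, 0.472], [0, 0, 0, 0, 0, 0.59], [0, 0, 0, 0, 0, 0.708], [0, 0, 0, 0, 0, 0.826], [0, 0, 0, 0, 0, 0.927]]
  ]
}}

```text
clock: 3.43
tcp_pos: [0.4888, 0.0177, 0.2557]
tcp_rot: [0.607, 0.795, -0.0, -0.001]
ft_force: [-0.1, 0.7, 0.8]
gripper_width: -0.0002
gripper_force: 0.0
```

Call:
{"method": "arm_command", "body": {
  "plan": [
    [[-0.1, 0.04, 0, 0, 0, 0], [-0.25, 0.1, 0, 0, 0, 0], [-0.4, 0.16, 0, 0, 0, 0], [-0.55, 0.22, 0, 0, 0, 0], [-0.7, 0.26, 0, 0, 0, 0], [-0.85, 0.3, 0, 0, 0, 0], [-0.95, 0.32, 0, 0, 0, 0], [-1.0, 0.32, 0, 0, 0, 0]]
  ]
}}

```text
clock: 4.1
tcp_pos: [0.5592, -0.0896, 0.2558]
tcp_rot: [0.605, 0.797, -0.0, 0.0]
ft_force: [-0.6, 0.3, -0.1]
gripper_width: 0.0002
gripper_force: 0.0
```

Call:
{"method": "arm_command", "body": {
  "plan": [
    [[-0.05, 0, 0.12, 0, 0, 0], [-0.1, 0, 0.25, 0, 0, 0], [-0.15, 0, 0.4, 0, 0, 0], [-0.2, 0, 0.55, 0, 0, 0], [-0.225, 0, 0.7, 0, 0, 0], [-0.225, 0, 0.85, 0, 0, 0], [-0.225, 0, 0.95, 0, 0, 0], [-0.225, 0, 1.0, 0, 0, 0]]
  ]
}}

```text
clock: 4.77
tcp_pos: [0.5641, -0.113, 0.1339]
tcp_rot: [0.604, 0.797, -0.001, -0.002]
ft_force: [-0.4, 0.2, 0.3]
gripper_width: 0.0005
gripper_force: 0.0
```

```bash
python3 - <<'E'
from h import *
import pickle
ims=[]
for n,(x0,x1,y0,y1) in(('side',(250,390,130,270)),('top',(235,375,140,280))):
    s=snapshot(n); pickle.dump(s,open(n+'2.pkl','wb')); ims.append(cv2.resize(s['pixels'][y0:y1,x0:x1],(396,396),interpolation=cv2.INTER_CUBIC))
cv2.imwrite('pics/c2.png',np.hstack(ims)); print(observe()['tcp_pos'])
E
```

```text
[ 0.56473604 -0.11310968  0.13502854]
```

View pics/c2.png

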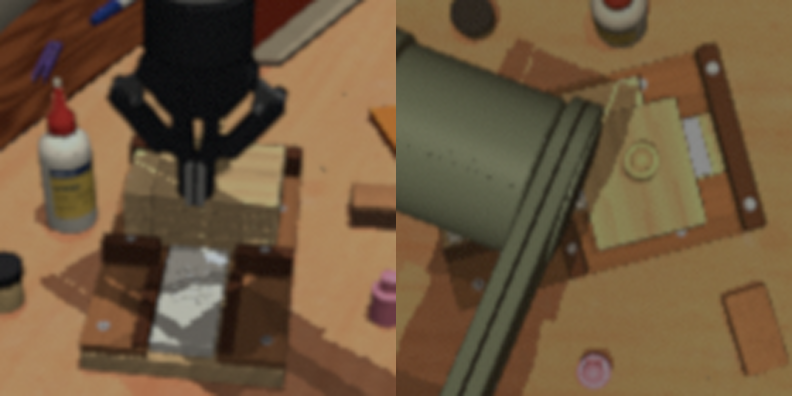

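The side crop shows the shut fingertips at (197,203), above the strip and ahead of the stop blocks. The arm hides the strip in the top view.

```bash
python3 - <<'E'
from m import *
print(back(S,249.5+197.5/2.829,129.5+203.5/2.829,.110), back(S,249.5+197.5/2.829,129.5+206/2.829,.110))
print(S['range_z'][195:205,317:322].round(3)) if 0 else None
E
```

```text
[ 0.5592 -0.1063  0.11  ] [ 0.558  -0.1035  0.11  ]
```

Call:
{"method": "arm_command", "body": {
  "plan": [
    [[0, 0, 0.1, 0, 0, 0], [0, 0, 0.22, 0, 0, 0], [0, 0, 0.34, 0, 0, 0], [0, 0, 0.46, 0, 0, 0], [0, 0, 0.55, 0, 0, 0], [0, 0, 0.6, 0, 0, 0], [0, 0, 0.615, 0, 0, 0], [0, 0, 0.62, 0, 0, 0]]
  ]
}}

```text
clock: 5.53
tcp_pos: [0.5659, -0.1136, 0.0619]
tcp_rot: [0.605, 0.797, 0.0, 0.0]
ft_force: [-0.4, -0.0, 0.9]
gripper_width: 0.0001
gripper_force: 0.0
```

Call:
{"method": "arm_command", "body": {
  "plan": [
    [[0, 0, 0.004, 0, 0, 0], [0, 0, 0.008, 0, 0, 0], [0, 0, 0.012, 0, 0, 0], [0, 0, 0.016, 0, 0, 0], [0, 0, 0.02, 0, 0, 0], [0, 0, 0.023, 0, 0, 0], [0, 0, 0.025, 0, 0, 0], [0, 0, 0.025, 0, 0, 0]]
  ]
}}

```text
clock: 6.2
tcp_pos: [0.5656, -0.1136, 0.0588]
tcp_rot: [0.605, 0.797, -0.0, -0.0]
ft_force: [0.3, 0.9, -0.2]
gripper_width: -0.0002
gripper_force: 0.0
```

Call:
{"method": "arm_command", "body": {
  "plan": [
    [[0, 0, 0.003, 0, 0, 0], [0, 0, 0.006, 0, 0, 0], [0, 0, 0.009, 0, 0, 0], [0, 0, 0.012, 0, 0, 0], [0, 0, 0.015, 0, 0, 0], [0, 0, 0.018, 0, 0, 0], [0, 0, 0.02, 0, 0, 0], [0, 0, 0.02, 0, 0, 0]]
  ]
}}

```text
clock: 6.87
tcp_pos: [0.5657, -0.1136, 0.0564]
tcp_rot: [0.605, 0.797, -0.0, -0.0]
ft_force: [-0.2, 0.2, -1.3]
gripper_width: 0.0004
gripper_force: 0.0
```

Call:
{"method": "arm_command", "body": {
  "plan": [
    [[0, 0, 0.002, 0, 0, 0], [0, 0, 0.004, 0, 0, 0], [0, 0, 0.006, 0, 0, 0], [0, 0, 0.008, 0, 0, 0], [0, 0, 0.01, 0, 0, 0], [0, 0, 0.01, 0, 0, 0], [0, 0, 0.01, 0, 0, 0], [0, 0, 0.01, 0, 0, 0]]
  ]
}}

```text
clock: 7.53
tcp_pos: [0.5657, -0.1136, 0.0553]
tcp_rot: [0.605, 0.797, 0.0, -0.0]
ft_force: [-0.6, -0.1, -1.0]
gripper_width: 0.0001
gripper_force: 0.0
```

Call:
{"method": "arm_command", "body": {
  "plan": [
    [[0, 0, 0.002, 0, 0, 0], [0, 0, 0.004, 0, 0, 0], [0, 0, 0.006, 0, 0, 0], [0, 0, 0.008, 0, 0, 0], [0, 0, 0.008, 0, 0, 0], [0, 0, 0.008, 0, 0, 0], [0, 0, 0.008, 0, 0, 0], [0, 0, 0.008, 0, 0, 0]]
  ]
}}

```text
clock: 8.2
tcp_pos: [0.566, -0.1137, 0.0551]
tcp_rot: [0.605, 0.797, 0.0, 0.0]
ft_force: [-1.3, 0.7, 5.1]
gripper_width: -0.0001
gripper_force: 2.6
```

Call:
{"method": "arm_command", "body": {
  "plan": [
    [[0, 0, 0.002, 0, 0, 0], [0, 0, 0.004, 0, 0, 0], [0, 0, 0.006, 0, 0, 0], [0, 0, 0.006, 0, 0, 0], [0, 0, 0.006, 0, 0, 0], [0, 0, 0.006, 0, 0, 0], [0, 0, 0.006, 0, 0, 0], [0, 0, 0.006, 0, 0, 0]]
  ]
}}

```text
clock: 8.87
tcp_pos: [0.5665, -0.1138, 0.0551]
tcp_rot: [0.605, 0.797, 0.0, 0.001]
ft_force: [-1.9, 1.2, 8.2]
gripper_width: 0.0002
gripper_force: 4.0
```

Call:
{"method": "arm_command", "body": {
  "plan": [
    [[0, 0, 0.002, 0, 0, 0], [0, 0, 0.004, 0, 0, 0], [0, 0, 0.006, 0, 0, 0], [0, 0, 0.008, 0, 0, 0], [0, 0, 0.01, 0, 0, 0], [0, 0, 0.012, 0, 0, 0], [0, 0, 0.012, 0, 0, 0], [0, 0, 0.012, 0, 0, 0]]
  ]
}}

```text
clock: 9.53
tcp_pos: [0.567, -0.1139, 0.055]
tcp_rot: [0.605, 0.797, 0.0, 0.001]
ft_force: [-4.4, 1.2, 14.2]
gripper_width: 0.0
gripper_force: 7.4
```

Call:
{"method": "arm_command", "body": {
  "plan": [
    [[0.01, -0.002, 0, 0, 0, 0], [0.03, -0.004, 0, 0, 0, 0], [0.05, -0.006, 0, 0, 0, 0], [0.07, -0.008, 0, 0, 0, 0], [0.09, -0.008, 0, 0, 0, 0], [0.11, -0.008, 0, 0, 0, 0], [0.12, -0.008, 0, 0, 0, 0], [0.125, -0.008, 0, 0, 0, 0]]
  ]
}}

```text
clock: 10.2
tcp_pos: [0.5638, -0.1012, 0.0551]
tcp_rot: [0.604, 0.797, 0.001, 0.004]
ft_force: [-0.4, -2.1, 8.7]
gripper_width: 0.0001
gripper_force: 4.6
```

```bash
cat > look.py <<'E'
from h import *
import pickle,sys
ims=[]
for n,(x0,x1,y0,y1) in(('side',(250,390,130,270)),('top',(235,375,140,280))):
    s=snapshot(n); pickle.dump(s,open(n+'2.pkl','wb')); ims.append(cv2.resize(s['pixels'][y0:y1,x0:x1],(396,396),interpolation=cv2.INTER_CUBIC))
cv2.imwrite('pics/'+sys.argv[1]+'.png',np.hstack(ims)); o=observe(); print(o['tcp_pos'],o['ft_force'])
E
python3 look.py c3
```

```text
[ 0.56378687 -0.10113808  0.05506917] [ 0.4196067  -1.91666155  9.22851164]
```

View pics/c3.png

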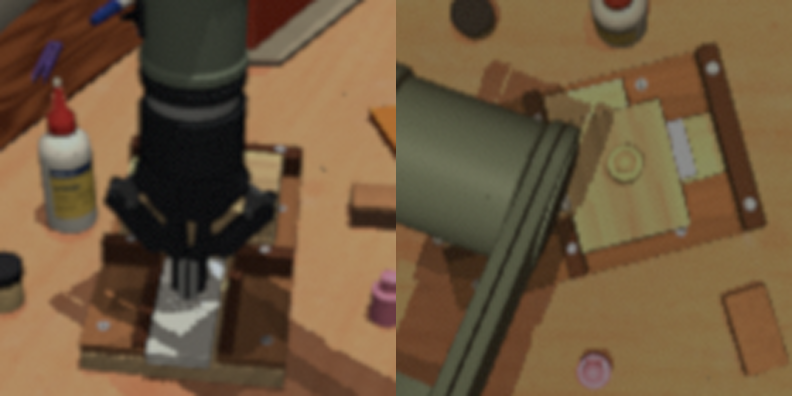

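The strip and the stack are moving together: the strip's front now reaches the mouth (side crop 180,360), and a wider gap has opened behind the plates.

Call:
{"method": "arm_command", "body": {
  "plan": [
    [[0.01, 0, 0.003, 0, 0, 0], [0.025, 0, 0.006, 0, 0, 0], [0.04, 0, 0.008, 0, 0, 0], [0.06, 0, 0.009, 0, 0, 0], [0.08, 0, 0.01, 0, 0, 0], [0.1, 0, 0.01, 0, 0, 0], [0.12, 0, 0.01, 0, 0, 0], [0.13, 0, 0.01, 0, 0, 0]]
  ]
}}

```text
clock: 10.97
tcp_pos: [0.5604, -0.0874, 0.055]
tcp_rot: [0.604, 0.797, 0.0, 0.005]
ft_force: [-1.4, -5.7, 13.5]
gripper_width: -0.0
gripper_force: 7.0
```

Call:
{"method": "arm_command", "body": {
  "plan": [
    [[0.02, 0, 0.001, 0, 0, 0], [0.035, 0, 0.002, 0, 0, 0], [0.05, 0, 0.003, 0, 0, 0], [0.07, 0, 0.004, 0, 0, 0], [0.09, 0, 0.004, 0, 0, 0], [0.11, 0, 0.004, 0, 0, 0], [0.13, 0, 0.004, 0, 0, 0], [0.14, 0, 0.004, 0, 0, 0]]
  ]
}}

```text
clock: 11.63
tcp_pos: [0.5562, -0.0714, 0.055]
tcp_rot: [0.604, 0.797, 0.0, 0.006]
ft_force: [-2.2, -6.1, 16.9]
gripper_width: -0.0
gripper_force: 8.2
```

```bash
python3 look.py c4
```

```text
[ 0.55610622 -0.07128503  0.05503358] [-1.34785345 -5.74240245 16.89520553]
```

View pics/c4.png

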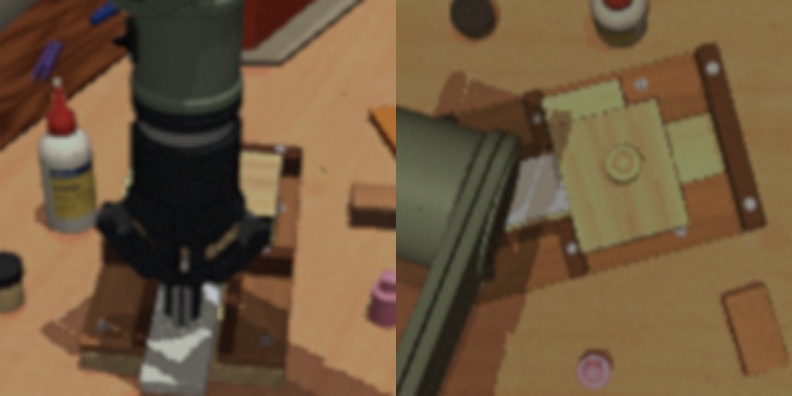

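The strip's end now stands well out of the front (side crop 175,385), and the stack is against the stop blocks. I'll drag a few millimetres more, then lift off.

Call:
{"method": "arm_command", "body": {
  "plan": [
    [[0.01, 0, 0, 0, 0, 0], [0.025, 0, 0, 0, 0, 0], [0.04, 0, 0, 0, 0, 0], [0.055, 0, 0, 0, 0, 0], [0.07, 0, 0, 0, 0, 0], [0.075, 0, 0, 0, 0, 0], [0.075, 0, 0, 0, 0, 0], [0.075, 0, 0, 0, 0, 0]]
  ]
}}

```text
clock: 12.4
tcp_pos: [0.5538, -0.0627, 0.055]
tcp_rot: [0.604, 0.797, 0.0, 0.005]
ft_force: [-2.3, -5.4, 17.4]
gripper_width: -0.0001
gripper_force: 8.4
```

Call:
{"method": "arm_command", "body": {
  "plan": [
    [[0, 0, -0.01, 0, 0, 0], [0, 0, -0.03, 0, 0, 0], [0, 0, -0.06, 0, 0, 0], [0, 0, -0.1, 0, 0, 0], [0, 0, -0.15, 0, 0, 0], [0, 0, -0.22, 0, 0, 0], [0, 0, -0.3, 0, 0, 0], [0, 0, -0.35, 0, 0, 0]]
  ]
}}

```text
clock: 13.07
tcp_pos: [0.5502, -0.0596, 0.094]
tcp_rot: [0.605, 0.797, 0.0, 0.001]
ft_force: [0.0, -0.8, 0.3]
gripper_width: -0.0001
gripper_force: 0.0
```

Call:
{"method": "arm_command", "body": {
  "plan": [
    [[0.1, 0, 0, 0, 0, 0], [0.2, 0, 0, 0, 0, 0], [0.35, 0, 0, 0, 0, 0], [0.5, 0, 0, 0, 0, 0], [0.65, 0, 0, 0, 0, 0], [0.8, 0, 0, 0, 0, 0], [0.9, 0, 0, 0, 0, 0], [1.0, 0, 0, 0, 0, 0]]
  ]
}}

```text
clock: 13.73
tcp_pos: [0.5161, 0.0578, 0.092]
tcp_rot: [0.604, 0.797, -0.0, -0.001]
ft_force: [-0.1, -1.7, -0.5]
gripper_width: -0.0001
gripper_force: 0.0
```

```bash
python3 - <<'E'
from h import *
import pickle
ims=[]
for n,(x0,x1,y0,y1) in(('side',(260,350,190,280)),('top',(215,305,165,255))):
    s=snapshot(n); pickle.dump(s,open(n+'3.pkl','wb')); ims.append(cv2.resize(s['pixels'][y0:y1,x0:x1],(396,396),interpolation=cv2.INTER_CUBIC))
cv2.imwrite('pics/c5.png',np.hstack(ims)); o=observe(); print(o['tcp_pos'],o['tcp_rot'])
E
```

```text
[0.51616021 0.05793288 0.0920651 ] [ 6.03553659e-01  7.97322055e-01 -2.71529885e-04 -6.68307889e-04]
```

View pics/c5.png

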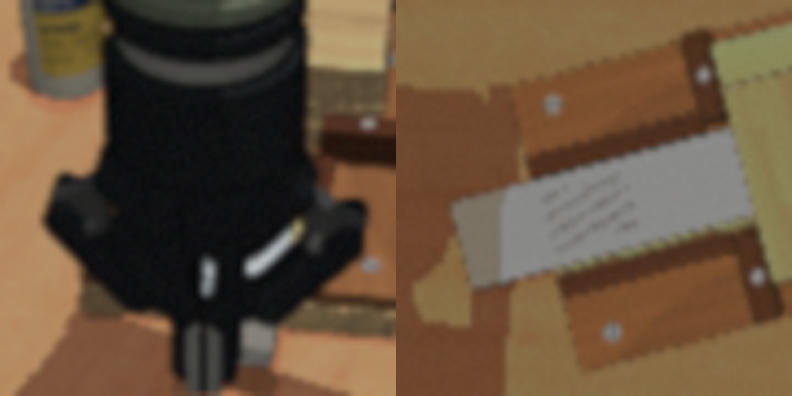

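In the top crop the strip's end corners are at (452,206) and (474,290), and the board's front corners at (513,88) and (582,372). The strip sticks out about 40 mm.

```bash
python3 - <<'E'
from m import *
f=lambda x,y,z:back(T,214.5+(x-396+.5)/4.4,164.5+(y+.5)/4.4,z)
A,B=f(452,206,.03),f(474,290,.03);C,D=f(513,88,.028),f(582,372,.028)
E1,E2=f(735,128,.03),f(757,215,.03)
print(A,B,(A+B)/2,np.linalg.norm(A-B)); print(C,D,(C+D)/2,np.linalg.norm(C-D)); print(E1,E2,(E1+E2)/2)
d=(E1+E2)/2-(A+B)/2;print(np.degrees(np.arctan2(d[1],d[0])))
o=observe();q=o['tcp_rot'];from scipy.spatial.transform import Rotation as Ro
R=Ro.from_quat(q).as_matrix();print(R)
ex=R[:,0]
for n,p in(('stripend',(A+B)/2),('boardfront',(C+D)/2),('rear',(E1+E2)/2)):print(n,R.T@(p-o['tcp_pos']))
E
```

```text
[0.5555 0.0042 0.03  ] [ 0.5133 -0.0081  0.03  ] [ 0.5344 -0.002   0.03  ] 0.044005974025657764
[ 0.6163 -0.0247  0.028 ] [ 0.4729 -0.0634  0.028 ] [ 0.5446 -0.044   0.028 ] 0.14851496262643063
[ 0.5974 -0.1382  0.03  ] [ 0.5534 -0.1502  0.03  ] [ 0.5754 -0.1442  0.03  ]
-73.92977655981194
[[-0.2714  0.9625 -0.0014]
 [ 0.9625  0.2714  0.0004]
 [ 0.0007 -0.0012 -1.    ]]
stripend [-0.0627  0.0014  0.062 ]
boardfront [-0.1059 -0.0003  0.064 ]
rear [-0.2107  0.0022  0.0619]
```

Call:
{"method": "arm_command", "body": {
  "plan": [
    [[-0.05, 0.004, 0, 0, 0, 0], [-0.15, 0.008, 0, 0, 0, 0], [-0.28, 0.012, 0, 0, 0, 0], [-0.42, 0.012, 0, 0, 0, 0], [-0.55, 0.012, 0, 0, 0, 0], [-0.65, 0.012, 0, 0, 0, 0], [-0.7, 0.012, 0, 0, 0, 0], [-0.71, 0.012, 0, 0, 0, 0]]
  ],
  "grip": -0.6
}}

```text
clock: 14.5
tcp_pos: [0.5423, -0.0278, 0.0926]
tcp_rot: [0.606, 0.796, 0.0, 0.0]
ft_force: [1.2, -0.1, -0.2]
gripper_width: 0.0681
gripper_force: 0.0
```

Call:
{"method": "arm_command", "body": {
  "plan": [
    [[0, 0, 0.05, 0, 0, 0], [0, 0, 0.12, 0, 0, 0], [0, 0, 0.2, 0, 0, 0], [0, 0, 0.28, 0, 0, 0], [0, 0, 0.36, 0, 0, 0], [0, 0, 0.43, 0, 0, 0], [0, 0, 0.47, 0, 0, 0], [0, 0, 0.49, 0, 0, 0]]
  ]
}}

```text
clock: 15.17
tcp_pos: [0.5407, -0.0252, 0.0322]
tcp_rot: [0.604, 0.797, -0.001, -0.001]
ft_force: [0.1, 0.6, 0.0]
gripper_width: 0.0687
gripper_force: 0.0
```

```bash
python3 - <<'E'
from h import *
s=snapshot('side');cv2.imwrite('pics/c6.png',cv2.resize(s['pixels'][190:300,250:390],(763,600),interpolation=cv2.INTER_CUBIC));o=observe();print(o['tcp_pos'],o['ft_force'],o['gripper_width'])
E
```

```text
[ 0.54084562 -0.02535527  0.03234819] [-0.52886044 -0.74936467 -0.07274329] 0.06831593119058904
```

View pics/c6.png

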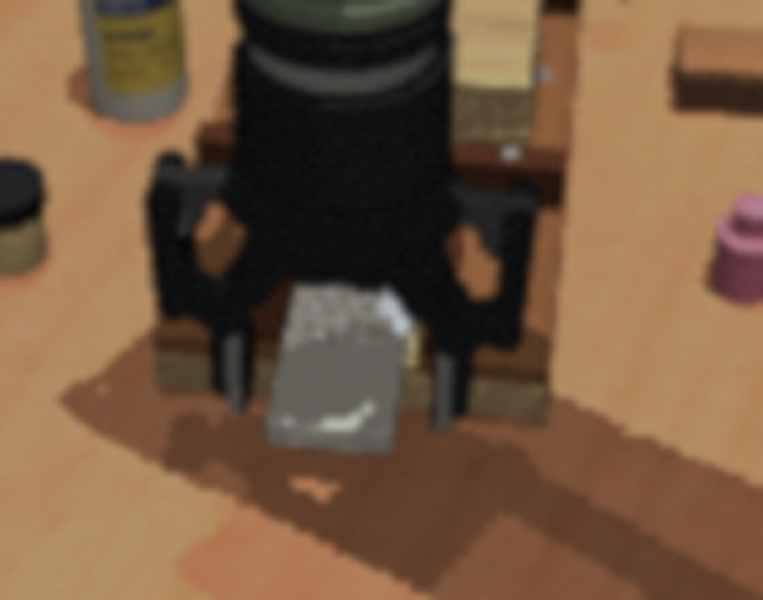

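The fingers straddle the strip evenly: pads at 245 and 435 in the crop, strip from 275 to 402.

Call:
{"method": "arm_command", "body": {
  "plan": [
    [[0, 0, 0, 0, 0, 0], [0, 0, 0, 0, 0, 0], [0, 0, 0, 0, 0, 0], [0, 0, 0, 0, 0, 0], [0, 0, 0, 0, 0, 0], [0, 0, 0, 0, 0, 0], [0, 0, 0, 0, 0, 0], [0, 0, 0, 0, 0, 0]]
  ],
  "grip": -0.15,
  "grip_force": 20
}}

```text
clock: 15.88
tcp_pos: [0.5417, -0.0257, 0.0338]
tcp_rot: [0.605, 0.797, 0.0, 0.0]
ft_force: [-0.4, 0.2, -0.5]
gripper_width: 0.0494
gripper_force: 0.0
```

Call:
{"method": "arm_command", "body": {
  "plan": [
    [[0, 0, 0, 0, 0, 0], [0, 0, 0, 0, 0, 0], [0, 0, 0, 0, 0, 0], [0, 0, 0, 0, 0, 0], [0, 0, 0, 0, 0, 0], [0, 0, 0, 0, 0, 0], [0, 0, 0, 0, 0, 0], [0, 0, 0, 0, 0, 0]]
  ],
  "grip": 0.1,
  "grip_force": 25
}}

```text
clock: 16.55
tcp_pos: [0.5418, -0.0257, 0.0338]
tcp_rot: [0.605, 0.797, 0.0, 0.0]
ft_force: [0.7, 1.6, 1.9]
gripper_width: 0.0451
gripper_force: 26.5
```

Call:
{"method": "arm_command", "body": {
  "plan": [
    [[0, 0, 0, 0, 0, 0], [0.01, 0, 0, 0, 0, 0], [0.03, 0, 0, 0, 0, 0], [0.05, 0, 0, 0, 0, 0], [0.075, 0, 0, 0, 0, 0], [0.1, 0, 0, 0, 0, 0], [0.125, 0, 0, 0, 0, 0], [0.15, 0, 0, 0, 0, 0]]
  ],
  "grip_force": 60
}}

```text
clock: 17.22
tcp_pos: [0.5371, -0.0081, 0.034]
tcp_rot: [0.605, 0.797, 0.0, 0.0]
ft_force: [-0.2, -3.1, 4.1]
gripper_width: 0.0448
gripper_force: 61.7
```

Call:
{"method": "arm_command", "body": {
  "plan": [
    [[0.02, 0, 0, 0, 0, 0], [0.045, 0, 0, 0, 0, 0], [0.07, 0, 0, 0, 0, 0], [0.095, 0, 0, 0, 0, 0], [0.12, 0, 0, 0, 0, 0], [0.145, 0, 0, 0, 0, 0], [0.17, 0, 0, 0, 0, 0], [0.19, 0, 0, 0, 0, 0]]
  ]
}}

```text
clock: 17.88
tcp_pos: [0.5306, 0.0142, 0.0339]
tcp_rot: [0.605, 0.797, 0.0, -0.0]
ft_force: [0.6, -1.7, 5.6]
gripper_width: 0.0445
gripper_force: 61.8
```

Call:
{"method": "arm_command", "body": {
  "plan": [
    [[0.03, 0, -0.002, 0, 0, 0], [0.06, 0, -0.004, 0, 0, 0], [0.09, 0, -0.004, 0, 0, 0], [0.12, 0, -0.004, 0, 0, 0], [0.15, 0, -0.004, 0, 0, 0], [0.18, 0, -0.004, 0, 0, 0], [0.21, 0, -0.004, 0, 0, 0], [0.24, 0, -0.004, 0, 0, 0]]
  ]
}}

```text
clock: 18.55
tcp_pos: [0.522, 0.042, 0.0336]
tcp_rot: [0.605, 0.797, -0.0, -0.001]
ft_force: [0.3, -0.1, 1.0]
gripper_width: 0.0447
gripper_force: 61.3
```

Call:
{"method": "arm_command", "body": {
  "plan": [
    [[0.03, 0, 0, 0, 0, 0], [0.06, 0, 0, 0, 0, 0], [0.09, 0, 0, 0, 0, 0], [0.12, 0, 0, 0, 0, 0], [0.15, 0, 0, 0, 0, 0], [0.18, 0, 0, 0, 0, 0], [0.21, 0, 0, 0, 0, 0], [0.24, 0, 0, 0, 0, 0]]
  ]
}}

```text
clock: 19.22
tcp_pos: [0.5148, 0.0695, 0.034]
tcp_rot: [0.605, 0.796, -0.0, -0.0]
ft_force: [0.3, 0.5, 0.2]
gripper_width: 0.0448
gripper_force: 61.2
```

Call:
{"method": "arm_command", "body": {
  "plan": [
    [[0.05, 0, 0, 0, 0, 0], [0.11, 0, 0, 0, 0, 0], [0.17, 0, 0, 0, 0, 0], [0.23, 0, 0, 0, 0, 0], [0.29, 0, 0, 0, 0, 0], [0.35, 0, 0, 0, 0, 0], [0.41, 0, 0, 0, 0, 0], [0.45, 0, 0, 0, 0, 0]]
  ]
}}

```text
clock: 19.88
tcp_pos: [0.4999, 0.1221, 0.034]
tcp_rot: [0.605, 0.797, -0.0, -0.0]
ft_force: [-2.5, -0.5, -1.8]
gripper_width: 0.0451
gripper_force: 61.2
```

Call:
{"method": "arm_command", "body": {
  "plan": [
    [[0.05, 0, 0, 0, 0, 0], [0.11, 0, 0, 0, 0, 0], [0.17, 0, 0, 0, 0, 0], [0.23, 0, 0, 0, 0, 0], [0.29, 0, 0, 0, 0, 0], [0.35, 0, 0, 0, 0, 0], [0.43, 0, 0, 0, 0, 0], [0.5, 0, 0, 0, 0, 0]]
  ]
}}

```text
clock: 20.55
tcp_pos: [0.4845, 0.1799, 0.0343]
tcp_rot: [0.605, 0.797, 0.0, 0.0]
ft_force: [-0.3, 0.6, -1.3]
gripper_width: 0.0446
gripper_force: 61.2
```

```bash
python3 - <<'E'
from h import *
a=snapshot('side')['pixels'][160:360,200:400];b=snapshot('top')['pixels'][110:280,180:380]
cv2.imwrite('pics/c7.png',np.hstack([cv2.resize(a,(400,400)),cv2.resize(b,(400,400))]));o=observe();print(o['tcp_pos'],o['ft_force'],o['moment'])
E
```

```text
[0.48402025 0.18026706 0.03411526] [ 0.67345094  0.50545918 -0.80622934] [ 0.07012849 -0.01438491 -0.04308187]
```

View pics/c7.png

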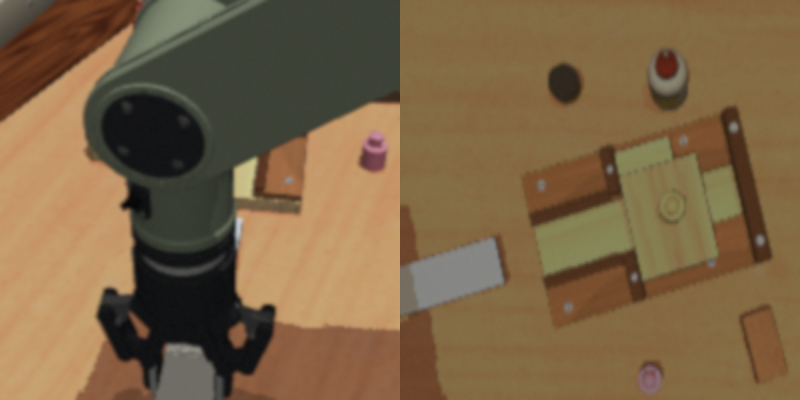

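The strip is clear of the board and held level. The stack is neat against the stops, with the weight on top and the neighbours undisturbed. I'll lower it now.

Call:
{"method": "arm_command", "body": {
  "plan": [
    [[0.02, 0, 0.005, 0, 0, 0], [0.05, 0, 0.015, 0, 0, 0], [0.08, 0, 0.025, 0, 0, 0], [0.1, 0, 0.035, 0, 0, 0], [0.1, 0, 0.045, 0, 0, 0], [0.1, 0, 0.055, 0, 0, 0], [0.1, 0, 0.065, 0, 0, 0], [0.1, 0, 0.07, 0, 0, 0]]
  ]
}}

```text
clock: 21.32
tcp_pos: [0.4812, 0.1903, 0.0255]
tcp_rot: [0.605, 0.796, -0.0, -0.0]
ft_force: [-0.8, 0.8, -1.3]
gripper_width: 0.0446
gripper_force: 61.2
```

Call:
{"method": "arm_command", "body": {
  "plan": [
    [[0, 0, 0.004, 0, 0, 0], [0, 0, 0.008, 0, 0, 0], [0, 0, 0.012, 0, 0, 0], [0, 0, 0.016, 0, 0, 0], [0, 0, 0.02, 0, 0, 0], [0, 0, 0.024, 0, 0, 0], [0, 0, 0.024, 0, 0, 0], [0, 0, 0.024, 0, 0, 0]]
  ]
}}

```text
clock: 21.98
tcp_pos: [0.4814, 0.1905, 0.0231]
tcp_rot: [0.605, 0.797, 0.0, 0.0]
ft_force: [-0.6, -0.6, 1.2]
gripper_width: 0.0448
gripper_force: 62.4
```

Call:
{"method": "arm_command", "body": {
  "plan": [
    [[0, 0, 0, 0, 0, 0], [0, 0, 0, 0, 0, 0], [0, 0, 0, 0, 0, 0], [0, 0, 0, 0, 0, 0], [0, 0, 0, 0, 0, 0], [0, 0, 0, 0, 0, 0], [0, 0, 0, 0, 0, 0], [0, 0, 0, 0, 0, 0]]
  ],
  "grip": -0.6
}}

```text
clock: 22.65
tcp_pos: [0.4813, 0.1905, 0.0229]
tcp_rot: [0.605, 0.797, -0.0, -0.0]
ft_force: [-0.3, -0.4, -0.5]
gripper_width: 0.0686
gripper_force: 0.0
```

Call:
{"method": "arm_command", "body": {
  "plan": [
    [[0, 0, -0.05, 0, 0, 0], [0, 0, -0.15, 0, 0, 0], [0, 0, -0.3, 0, 0, 0], [0, 0, -0.45, 0, 0, 0], [0, 0, -0.6, 0, 0, 0], [0, 0, -0.75, 0, 0, 0], [0, 0, -0.9, 0, 0, 0], [0, 0, -1.0, 0, 0, 0]]
  ]
}}

```text
clock: 23.32
tcp_pos: [0.4825, 0.1908, 0.1462]
tcp_rot: [0.605, 0.797, 0.002, 0.001]
ft_force: [0.1, -0.2, -0.6]
gripper_width: 0.0684
gripper_force: 0.0
```

Call:
{"method": "arm_command", "body": {
  "plan": [
    [[0.1, 0, -0.05, 0, 0, 0], [0.25, 0, -0.1, 0, 0, 0], [0.4, 0, -0.2, 0, 0, 0], [0.55, 0, -0.3, 0, 0, 0], [0.7, 0, -0.4, 0, 0, 0], [0.85, 0, -0.45, 0, 0, 0], [0.95, 0, -0.5, 0, 0, 0], [1.0, 0, -0.5, 0, 0, 0]]
  ]
}}

```text
clock: 23.98
tcp_pos: [0.4488, 0.3083, 0.2045]
tcp_rot: [0.604, 0.797, 0.001, 0.0]
ft_force: [0.5, 0.2, -0.9]
gripper_width: 0.0683
gripper_force: 0.0
```

```bash
python3 - <<'E'
from h import *
a=snapshot('side')['pixels'][160:400,200:400];t=snapshot('top');b=t['pixels'][110:280,120:380]
cv2.imwrite('pics/c8.png',np.hstack([cv2.resize(a,(333,400)),cv2.resize(b,(460,300),interpolation=cv2.INTER_CUBIC).__class__(np.pad(cv2.resize(b,(460,300)),((0,100),(0,0),(0,0)))) if 0 else np.pad(cv2.resize(b,(460,300)),((0,100),(0,0),(0,0)))]))
o=observe();print(o['tcp_pos'],o['ft_force'])
E
```

```text
[0.44840149 0.30692306 0.20281625] [0.2496337  0.53540501 0.69967363]
```

View pics/c8.png

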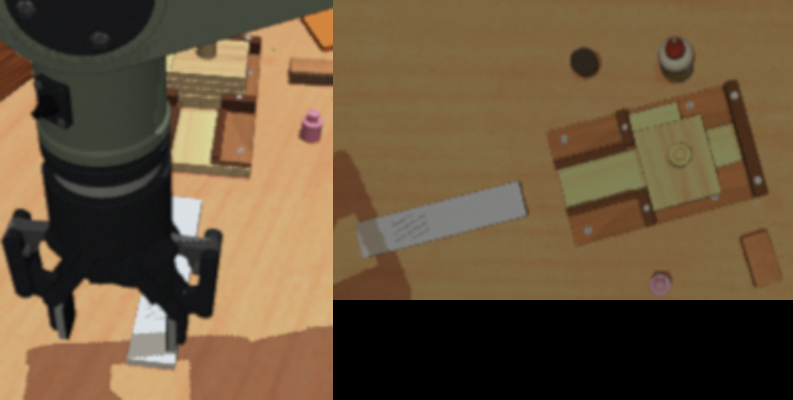

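The strip lies flat on the open table. The stack is neat against the stops with the weight on top, and the arm is clear.

```bash
python3 -c "
from cell import hand_in
print(hand_in())"
```

```text
the job is handed in; nothing more can be done
None
```

I handed in the job at about 24 s on the robot's clock: the last pictures show the strip flat on the open table, the plates neatly stacked against the stop blocks with the brass weight on top, and the things beside the board where they were, but the hand-in returned no verdict.

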